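Lock a display mast into its slotted shoe and prove the joint with a pull

TASK

Put the round-footed display mast through the wide mouth of the slotted shoe on the pull jig and slide its foot under the lips until it is fully home at the closed end of the slot. Then prove that the joint holds: pull the mast straight up with a net 12 N (between 9 and 15 N, not counting the mast's own weight) for a full second without ever pulling beyond 20 N, and ease it back down, leaving it standing in the slot, still home. Handle it gently, never forcing it against the shoe, and do not disturb the other things on the bench.

Things in the scene. Friction and masses are not known exactly. Their poses are not given: they have to be found in the camera images.
- mast: The mast to use: white plastic, loose, upright, 104 mm tall, about 120 g (+-30 %). Round flat foot 28 mm wide, 6 mm thick; stem 10 mm thick, from 6 to 60 mm height; square grip block 18 x 18 mm from 60 to 92 mm; on top a steel pin 6 mm thick, 12 mm long. Origin: centre of the foot's underside; z up the stem; x, y square to the block's sides.
- slot_mouth (a point): Centre of the slot's wide mouth, level with the shoe's top face (38 mm above the bench). The shoe is a grey plastic block 112 x 62 x 26 mm on springs over the jig foot. The mouth is an opening without lips, 33 mm long (x), 32 mm wide (y), 20 mm deep to the pocket floor. Axes: x along the slot from the mouth to the closed end, z up.
- slot_home (a point): Where the foot's underside centre lies when fully home: on the pocket floor (18 mm above the bench), the foot's edge against the pocket's closed end; 54 mm along +x from slot_mouth, 20 mm below it; same axes.
- lip (a point): Start of the lips, on the slot's middle line at the shoe's top face, 16.5 mm along +x from slot_mouth; same axes. The lips are one U-shaped aluminium plate 6 mm thick, open to the mouth, with a slot 15 mm wide. Screws set its height, unlike each time and not measured (its top 4 mm below to 5 mm above flush): under it the pocket, 32 mm wide, is 10 to 19 mm high: the foot has 4 to 13 mm of play.
- jig: Aluminium foot of the pull jig, 150 x 100 x 8 mm, screwed to the bench at a different place and yaw each time; origin at the centre of its underside, same axes as the slot. The shoe sits centred on it.
- shoe (a joint): Vertical give of the shoe on its springs, in m: 0 at rest, grows as the shoe is pulled up in proportion to the net pull on it, by 1 mm for each 4.5 N; it springs back. The shoe cannot be pressed lower than 0.
- square_mast: Bystander: a mast like the other but with a square foot 44 x 44 mm, which does not fit the shoe. Loose, 104 mm tall, origin at the centre of its underside.
- cement: Bystander: glass jar with a white cap, 48 mm in diameter, 62 mm tall, loose; origin at the centre of its underside.
- paint_a: Bystander: clear glass paint jar with a grey cap, 34 mm in diameter, 42 mm tall, loose; origin at the centre of its underside.
- paint_b: Bystander: amber glass paint jar with a white cap, 34 mm in diameter, 42 mm tall, loose; origin at the centre of its underside.
- brush: Bystander: brush 170 mm long, lying, loose; its x axis runs along it.
- sanding_block: Bystander: cork sanding block 70 x 35 x 24 mm, loose; origin at the centre of its underside.
- putty_pot: Bystander: white plastic pot 60 mm in diameter, 35 mm tall, loose; origin at the centre of its underside.
There are look-alikes about, which are no part of the job. What is shaped like the jig but yellow is not meant.

How it is judged:
By the outcome, as a careful person would: the job done as asked, in the order asked, and still so for the second after the job is handed in, with the robot touching nothing.
It also fails if it takes over 58 s, if anything falls off the work surface, if the arm or the gripper's body presses on something with over 40 N, if the wrist force passes 120 N, or if a joint passes its speed limit or range.

ROBOT

A 7-joint arm with a two-finger parallel gripper is mounted at the origin on the work surface. World frame = base frame: x ahead of the robot, y to its left, z up, the work surface at z = 0. Lengths are in mm, angles in rad, forces in N, time in s.
With the tool pointing down it reaches from about 400 to 875 mm from the base axis. Payload 4.4 kg.
Tool frame: the origin (TCP) lies on the centre line of the jaws, within the pads' length; the fingertips stand 8 mm ahead of it and the grasp point (between the pads) lies 11 mm behind it; x points along the fingers, z is the direction in which the jaws open and shut, and the axes are right-handed (so a half turn about x gives the same grasp; the last joint's range is limited). The gripper opens to 85 mm and grips with 20 to 120 N. Pads are 22 mm wide; open, the fingers measure 114 mm over their backs; the gripper's body (76 mm by 85 mm) begins 54 mm behind the grasp point. The pads swing forward as they close: fully open they stand 13 mm farther back than shut.
Start: joints at [-1.244, 0.628, 0.038, 1.517, -0.027, 0.996, -0.02], TCP at [248.783, 600.52, 239.313] pointing down, gripper open.
Joint ranges: [-3.06, 3.06], [-0.37, 2.12], [-1.25, 1.32], [0.18, 2.47], [-1.1, 4.24], [0.23, 1.98], [-2.94, 2.94]. Speed limits (rad/s): [2.57, 2.57, 3.14, 3.14, 3.14, 3.14, 3.14].

INTERFACE

Orientations are given as [roll, pitch, yaw] about the fixed x, y, z axes, in that order (R = Rz(yaw) Ry(pitch) Rx(roll)).
In Python, from cell import ctrl, get_image, camera_params gives the robot as it stands. The module is installed in compiled form; this text tells all that it offers.
- The arm moves only by the shell command python3 -m handwheel 'ROWS'. ROWS is text: rows parted by semicolons, each of 7 numbers parted by spaces: the opening, from -1 (shut) to 1 (fully open), then the shift along the tool's x, y, z in mm, then the turn, a rotation vector about the tool's x, y, z in rad. In form: grip x y z wx wy wz; .... A call has 1 to 10 rows; each row shifts and turns the pose as measured when the row begins, along the tool's axes as they then stand; what a row does not reach is not made up. A row lasts 1/10 s, in which the tool goes at most 50 mm and 8.59 degrees, less where a joint would pass 70% of its speed; a pose out of reach is approached as far as the arm can. A call with a gripper value outside its range is refused whole. The fingers move at their own pace and stop on an object; the grip force is fixed at half the most. Time passes only in rows, so rows that do not move let the fingers close. It gives the time, the measured TCP pose, the force and the opening at its end, in the units of the state.
- ctrl.read_state(): the state, without advancing time (a new reading comes with each control period).
- get_image(name): name is "scene" or "top"; returns the picture (384x512x3 uint8, blue, green, red); there is no depth.
- camera_params(name): a dict with "fx", "fy", "cx", "cy" (pixels), "k1" (the pictures are not rectified: a ray, as slopes to the right and down, at radius r is drawn at 1 + k1 r^2 times it, then the intrinsics apply), "eye" and "orientation" of the camera in the world. Camera axes: x right, y up, looking along -z (the intrinsics and any distortion apply to the point x, -y, -z); pixel columns grow to the right and rows downward; lengths in mm; the calibration is good to about 2 mm. A picture is of the moment at which its call begins. camera_params takes no time and is no camera call.
- ctrl.finish_job(): hands the job in, once; it reports no verdict.
The state is a dict: "clock": time; "qpos": joint angles; "qd": joint speeds; "tau": joint torques, N m; "eef_pos": TCP position; "tool_rot": TCP orientation; "force": force on the tool from outside, world axes, zero at the start; "torque": the same for the moment, N m; "width": finger opening in mm.
Only numpy, scipy, OpenCV 4.12 (cv2) and the standard library are available. Lean on these libraries where they do the work, as an engineer would, in place of code of your own. Each camera call takes 0.05 s, during which the arm holds its last target.

## Working session

There is one attempt and no reset: what is moved stays moved. The work goes in short steps, Python scripts to look and compute and a shell command to move; the robot and the scene stay as the last step left them, time stands still between calls to the robot, and variables do not carry over. Pictures are saved under pics/ and viewed, and the job is handed in when it is done.

```bash
mkdir -p pics; ls
python3 - <<'E'
from cell import ctrl,get_image,camera_params
import cv2
for n in("scene","top"):
    cv2.imwrite(f"pics/{n}0.png",get_image(n)); print(n,camera_params(n))
print(ctrl.read_state())
E
```

```text
pics
scene {'fx': 430.16694179964134, 'fy': 430.16694179964134, 'cx': 247.17978168554288, 'cy': 193.78448299727643, 'k1': -0.12522405762313144, 'eye': array([ 980.56118353, -682.33613129,  641.31807243]), 'orientation': array([ 0.96760481, -0.00754186,  0.57072212])}
top {'fx': 365.7136892881011, 'fy': 365.7136892881011, 'cx': 252.99874246146618, 'cy': 196.10110662280263, 'k1': 0.03232892412728829, 'eye': array([394.12046941,  28.36653027, 843.37406934]), 'orientation': array([ 0.20357535, -0.0036327 , -1.51345792])}
{'clock': 0.1, 'qpos': array([-1.24380342,  0.6292597 ,  0.03843204,  1.51825015, -0.02700524,
        0.99630646, -0.02001402]), 'qd': array([-0.00029488, -0.00052228, -0.00045008, -0.00222694, -0.00139854,
        0.00084467,  0.00172366]), 'tau': array([ 3.72028502e-03, -5.64527500e+01,  1.23052005e+00, -1.93969792e+01,
        1.12133651e-02,  5.56772415e-03, -1.99354645e-05]), 'eef_pos': array([248.55696553, 600.01486707, 238.48257941]), 'tool_rot': array([-3.13845552,  1.56909007, -1.96045827]), 'force': array([ 0.172063  , -0.18766938,  0.28423723]), 'torque': array([-0.0075643 , -0.02500261,  0.01818008]), 'width': 85.61867116048398}
```

View pics/scene0.png

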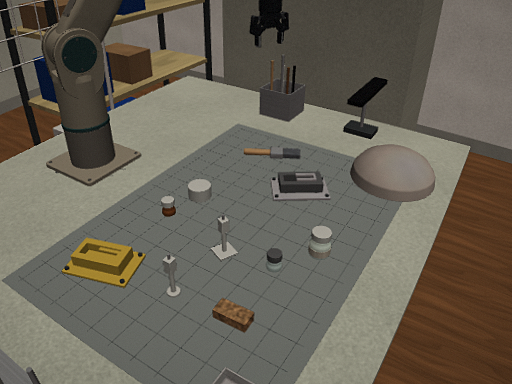

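View pics/top0.png

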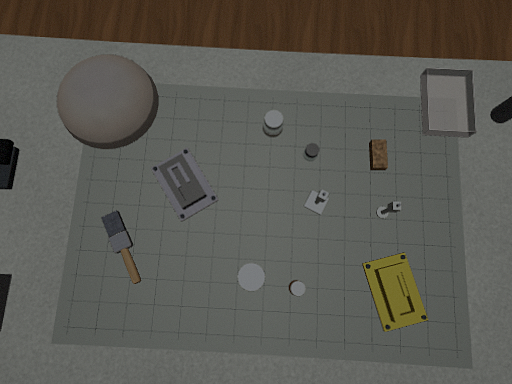

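In the scene view the round-footed mast stands at (172,290) and the square-footed one at (224,245). In the top view they are at (382,212) and (317,202). The grey jig is at top (185,184), and the yellow look-alike is at (395,292). I'll confirm these in enlarged crops.

Run:
```python
import cv2,numpy as np
t=cv2.imread('pics/top0.png');s=cv2.imread('pics/scene0.png')
def c(im,x,y,w,h,k):
    o=cv2.resize(im[y:y+h,x:x+w],None,fx=k,fy=k,interpolation=cv2.INTER_CUBIC);return cv2.convertScaleAbs(o,alpha=1.3,beta=10)
a=c(t,145,140,80,90,5);b=c(t,360,180,60,50,6)
d=c(s,150,205,100,100,4)
H=np.zeros((600,800,3),np.uint8);H[:450,:400]=a;H[:300,400:760]=b;H[300:600,400:800]=cv2.resize(d,(400,400))[100:400]
cv2.imwrite('pics/crop1.png',H)
cv2.imwrite('pics/crop2.png',c(s,262,160,80,50,8))
```

```text
(no output)
```

View pics/crop1.png

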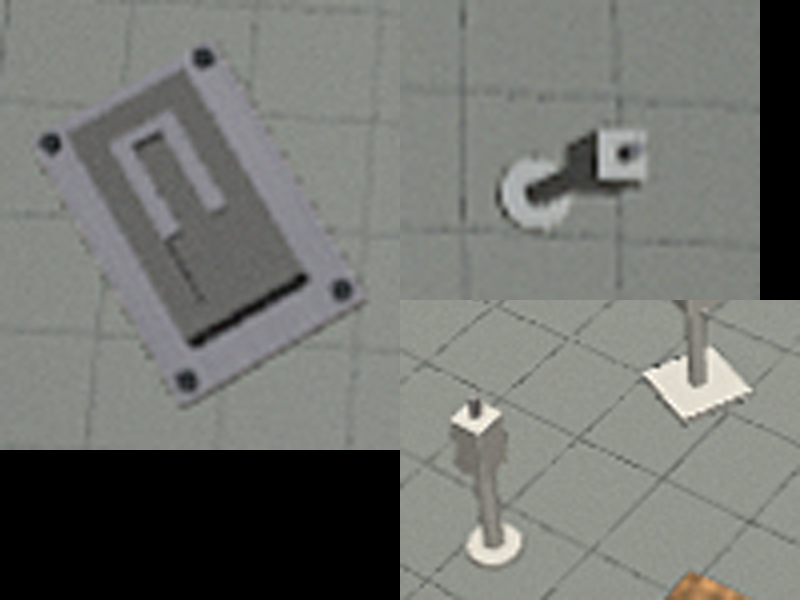

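View pics/crop2.png

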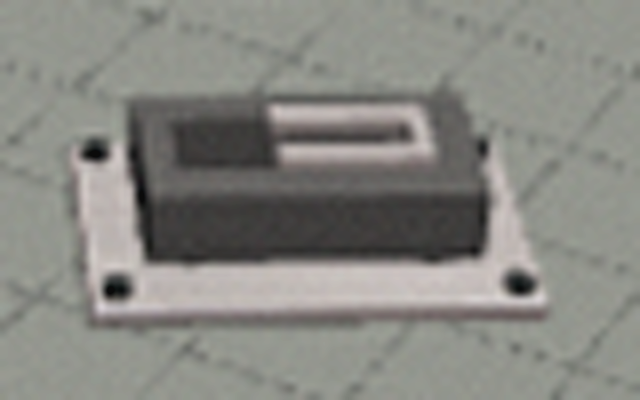

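The crops settle both. The mast at top (382,212) has the round foot, and the grey jig's mouth faces lower right in the top view with the closed end at upper left. The lips look lighter and slightly off flush. Next I'll measure.

```bash
cat > h.py <<'E'
import cv2,numpy as np
from cell import ctrl,get_image,camera_params
from scipy.spatial.transform import Rotation as R
def cam(n):
    p=camera_params(n);K=np.array([[p['fx'],0,p['cx']],[0,p['fy'],p['cy']],[0,0,1.]])
    return K,np.array([p['k1'],0,0,0,0.]),np.array(p['eye']),R.from_euler('xyz',p['orientation']).as_matrix()
def ray(n,px):
    K,d,e,M=cam(n);u=cv2.undistortPoints(np.array(px,float).reshape(-1,1,2),K,d).reshape(-1,2)
    return e,np.c_[u[:,0],-u[:,1],-np.ones(len(u))]@M.T
def onz(n,px,z):
    e,v=ray(n,px);return e+v*((z-e[2])/v[:,2])[:,None]
def proj(n,X):
    K,d,e,M=cam(n);c=(np.atleast_2d(X)-e)@M*[1,-1,-1]
    return cv2.projectPoints(c,np.zeros(3),np.zeros(3),K,d)[0].reshape(-1,2)
def st():
    s=ctrl.read_state();M=R.from_euler('xyz',s['tool_rot']).as_matrix()
    np.set_printoptions(precision=3,suppress=True)
    print('t',s['clock'],'p',s['eef_pos'],'F',s['force'],'T',s['torque'],'w',s['width']);print(M);return s,M
E
python3 - <<'E'
from h import *
t=cv2.imread('pics/top0.png');s=cv2.imread('pics/scene0.png')
s_,M=st(); print('tcp in scene',proj('scene',s_['eef_pos']))
# grid pixel probes
for n,im,(x,y,w,h) in(('top',t,(145,140,80,90)),('top',t,(365,190,45,35)),('scene',s,(262,165,80,40)),('scene',s,(155,245,40,60))):
    g=cv2.cvtColor(im,cv2.COLOR_BGR2HSV)[y:y+h,x:x+w];v=g[...,2]
    print(n,x,y,np.percentile(v,[1,10,50,90,99]),np.percentile(g[...,1],[10,50,90]))
# jig plate + shoe region in top: hue/sat
hs=cv2.cvtColor(t,cv2.COLOR_BGR2HSV)
for p in[(160,168),(197,205),(172,170),(185,210),(178,165),(150,160),(180,180)]: print(p,t[p[1],p[0]],hs[p[1],p[0]])
E
```

```text
t 0.1 p [248.557 600.015 238.483] F [ 0.172 -0.188  0.284] T [-0.008 -0.025  0.018] w 85.61867116048398
[[-0.001 -0.924  0.383]
 [-0.002  0.383  0.924]
 [-1.    -0.    -0.002]]
tcp in scene [[268.818  45.825]]
top 145 140 [ 34.  71.  99. 103. 108.] [ 7. 11. 15.]
top 365 190 [ 35.  82.  95. 100. 131.] [ 7. 11. 16.]
scene 262 165 [ 30.  42. 106. 136. 147.] [10. 14. 19.]
scene 155 245 [ 76.  90. 106. 110. 172.] [12. 14. 22.]
(160, 168) [64 66 66] [30  8 66]
(197, 205) [102  98  98] [120  10 102]
(172, 170) [65 62 64] [140  12  65]
(185, 210) [108 100 101] [124  19 108]
(178, 165) [104  99  99] [120  12 104]
(150, 160) [86 91 87] [54 14 91]
(180, 180) [68 69 69] [30  4 69]
```

Run:
```python
from h import *
t=cv2.imread('pics/top0.png');s=cv2.imread('pics/scene0.png')
def report(n,m,z,off):
    cs,_=cv2.findContours(m,cv2.RETR_EXTERNAL,cv2.CHAIN_APPROX_NONE)
    c=max(cs,key=cv2.contourArea).reshape(-1,2)+off
    w=onz(n,c,z)[:,:2].astype(np.float32)
    r=cv2.minAreaRect(w);print(n,z,'rect',np.round(r[0],1),np.round(r[1],1),round(r[2],1),np.round(onz(n,cv2.boxPoints(cv2.minAreaRect(c.astype(np.float32))),z)[:,:2],1).tolist());return w
def up(im,x,y,w,h,k=4):
    return cv2.resize(im[y:y+h,x:x+w],None,fx=k,fy=k,interpolation=cv2.INTER_CUBIC)
def rep(n,m,z,x,y,k=4):
    cs,_=cv2.findContours(m,cv2.RETR_EXTERNAL,cv2.CHAIN_APPROX_NONE)
    for c in sorted(cs,key=cv2.contourArea)[-3:]:
        if cv2.contourArea(c)<40:continue
        p=(c.reshape(-1,2)+.5)/k-.5+[x,y]
        w=onz(n,p,z)[:,:2].astype(np.float32);r=cv2.minAreaRect(w)
        print(n,z,'rect c',np.round(r[0],1),'size',np.round(r[1],1),'ang',round(r[2],1))
u=up(t,145,140,80,90).astype(int)
m=(((u[...,0]-u[...,1])>1)&(u.max(2)>80)).astype(np.uint8)*255
m=cv2.morphologyEx(m,cv2.MORPH_OPEN,np.ones((5,5)))
cv2.imwrite('pics/m1.png',m); rep('top',m,8,145,140)
print('lip at 38:');rep('top',m,38,145,140)
# shoe dark: not plate, inside hull
d=(u.max(2)<80).astype(np.uint8)*255; cv2.imwrite('pics/m2.png',d); rep('top',d,38,145,140)
u=up(t,365,190,45,35); m=(u.min(2)>112).astype(np.uint8)*255; cv2.imwrite('pics/m3.png',m)
rep('top',m,92,365,190);print('foot');rep('top',m,6,365,190)
u=up(s,155,245,40,60); m=(u.min(2)>128).astype(np.uint8)*255; cv2.imwrite('pics/m4.png',m)
rep('scene',m,92,155,245);print('foot');rep('scene',m,6,155,245)
M=[cv2.imread(f'pics/m{i}.png',0) for i in(1,2,3,4)]
H=np.zeros((600,800),np.uint8);H[:360,:320]=M[0];H[:360,330:650]=M[1];H[360:500,:180]=M[2];H[360:600,330:490]=M[3];cv2.imwrite('pics/mm.png',H)
```

```text
top 8 rect c [503.  196.2] size [4.6 7.6] ang 3.3
top 8 rect c [556.1 120.9] size [8.3 5.2] ang 4.4
top 8 rect c [588.3 198.9] size [149.   98.9] ang 34.5
lip at 38:
top 38 rect c [499.1 190.1] size [4.5 7.3] ang 3.3
top 38 rect c [550.3 117.6] size [8. 5.] ang 4.4
top 38 rect c [581.3 192.8] size [143.6  95.3] ang 34.5
top 38 rect c [551.6 124.7] size [10.3 10.1] ang 3.3
top 38 rect c [506.4 189.9] size [11.2  9.5] ang 30.6
top 38 rect c [585.3 197. ] size [118.7  62.2] ang 34.9
top 92 rect c [ 547.2 -264.8] size [15.5 16.8] ang 88.8
top 92 rect c [ 531.2 -234.3] size [23.9 21.2] ang 22.7
foot
top 6 rect c [ 564.7 -298.4] size [17.2 18.7] ang 88.8
top 6 rect c [ 546.9 -264.3] size [26.7 23.6] ang 22.7
scene 92 rect c [ 545.6 -267.5] size [17.9 17.4] ang 2.7
scene 92 rect c [ 605.2 -324. ] size [22.7 21.5] ang 42.2
foot
scene 6 rect c [ 477.5 -202.6] size [20.7 20.1] ang 2.7
scene 6 rect c [ 546.4 -267.9] size [26.3 24.9] ang 42.2
```

View pics/mm.png

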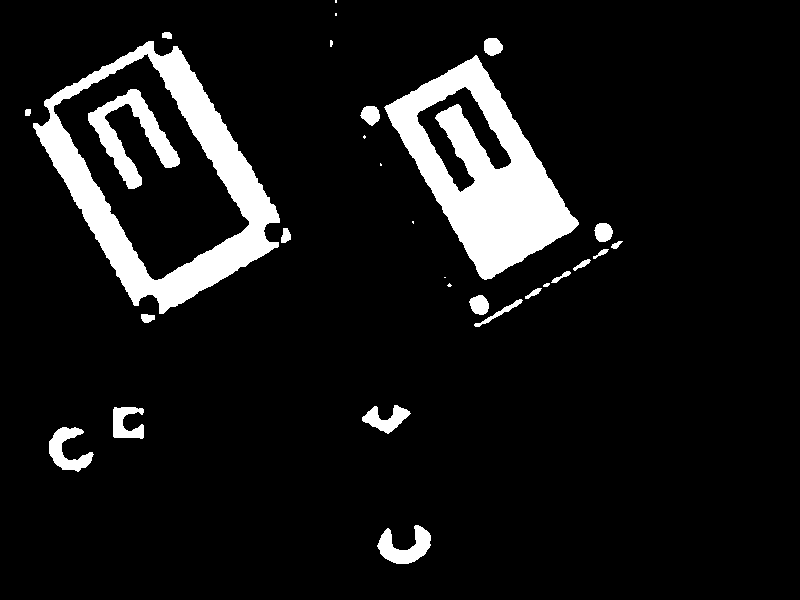

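Top view, measured against the sizes given:
- **Jig plate:** 149 x 98.9 mm (should be 150 x 100), centre (588.3,198.9), axis 34.5°. The shoe agrees after allowing for its visible side face.
- **Mast:** block at about (547,-265), yaw about 0.

I'll cross-check with the scene view and locate the lip start.

Run:
```python
from h import *
t=cv2.imread('pics/top0.png');s=cv2.imread('pics/scene0.png');k=4
def up(im,x,y,w,h): return cv2.resize(im[y:y+h,x:x+w],None,fx=k,fy=k,interpolation=cv2.INTER_CUBIC)
C=np.array([588.3,198.9]);a=np.radians(34.5);ex=np.array([np.cos(a),np.sin(a)]);ey=np.array([-ex[1],ex[0]])
def loc(w): return np.c_[(w-C)@ex,(w-C)@ey]
# top: screws + lip in slot frame
u=up(t,145,140,80,90);d=(u.max(2)<80).astype(np.uint8)
n,l,st_,cc=cv2.connectedComponentsWithStats(d)
for i in range(1,n):
    if 60<st_[i,4]<600: print('top screw',onz('top',(cc[i]+.5)/k-.5+[145,140],8)[0,:2],loc(onz('top',(cc[i]+.5)/k-.5+[145,140],8)[:,:2]))
v=u.astype(int);m=((v[...,0]-v[...,1]>1)&(v.max(2)>80)).astype(np.uint8)
m=cv2.morphologyEx(m,cv2.MORPH_OPEN,np.ones((5,5)))
n,l,st_,cc=cv2.connectedComponentsWithStats(m)
for i in range(1,n):
    if 600<st_[i,4]<5000:
        p=np.argwhere(l==i)[:,::-1]
        for z in(34,38,43):
            q=loc(onz('top',(p+.5)/k-.5+[145,140],z)[:,:2]);print('lip top z',z,np.percentile(q,[1,99],axis=0).ravel(),len(p))
# scene
u=up(s,262,160,80,50);d=(u.max(2)<60).astype(np.uint8)
n,l,st_,cc=cv2.connectedComponentsWithStats(d)
for i in range(1,n):
    if st_[i,4]>40: print('scene dark',(cc[i]+.5)/k-.5+[262,160],st_[i,4],onz('scene',(cc[i]+.5)/k-.5+[262,160],8)[0,:2],loc(onz('scene',(cc[i]+.5)/k-.5+[262,160],8)[:,:2]))
m=(u.max(2)>118).astype(np.uint8)
n,l,st_,cc=cv2.connectedComponentsWithStats(m)
for i in range(1,n):
    if st_[i,4]>200:
        p=np.argwhere(l==i)[:,::-1];print('scene bright',cc[i]/k+[262,160],st_[i])
        for z in(8,34,38,43):
            q=loc(onz('scene',(p+.5)/k-.5+[262,160],z)[:,:2]);print('  z',z,np.percentile(q,[1,99],axis=0).ravel())
# foot circle fits
def circ(w):
    A=np.c_[2*w,np.ones(len(w))];x=np.linalg.lstsq(A,(w**2).sum(1),rcond=None)[0];return x[:2],np.sqrt(x[2]+x[:2]@x[:2])
for n_,im,(x,y,w,h),th,c0 in(('top',t,(365,190,45,35),112,(382,212)),('scene',s,(155,245,40,60),128,(172,291))):
    u=up(im,x,y,w,h);m=(u.min(2)>th).astype(np.uint8);cs,_=cv2.findContours(m,0,cv2.CHAIN_APPROX_NONE)
    for c in cs:
        if len(c)<30:continue
        p=(c.reshape(-1,2)+.5)/k-.5+[x,y]
        if np.linalg.norm(p.mean(0)-c0)>7: continue
        hull=cv2.convexHull(p.astype(np.float32)).reshape(-1,2);W=onz(n_,p,6)[:,:2]
        cc_,r=circ(W)
        for _ in range(5):
            dd=np.linalg.norm(W-cc_,axis=1);W2=W[dd>r-1.0];cc_,r=circ(W2)
        print(n_,'foot',cc_,r,len(W2))
```

```text
top screw [666.40646215 203.05271133] [[ 66.72170256 -40.81762915]]
top screw [620.01862922 270.8520358 ] [[66.89423484 41.33192761]]
top screw [557.5153082  128.29679865] [[-65.36056431 -40.7493058 ]]
top screw [537.78503171 139.0003573 ] [[-75.5582395  -20.75287114]]
top screw [529.82806847 150.50497186] [[-75.59949584  -6.76474338]]
top screw [519.41403789 165.59250674] [[-75.63629732  11.5678611 ]]
top screw [510.81388289 196.01977547] [[-65.4897155   41.51495155]]
top screw [506.90053862 183.87523824] [[-75.59354664  33.72286296]]
lip top z 34 [ -8.21876028 -15.76151806  43.07175794  16.96112739] 3072
lip top z 38 [ -9.44638002 -15.8346367   41.59065581  16.72629047] 3072
lip top z 43 [-10.98090471 -15.926035    39.73927814  16.43274432] 3072
scene dark [299.4440624  187.35990439] 5962 [587.85278315 195.7916227 ] [[-2.12916741 -2.30838872]]
scene dark [291.62066026 177.33423745] 1613 [547.04416252 228.53128598] [[-17.21667091  47.78748244]]
scene dark [321.65330189 177.9740566 ] 53 [618.06408984 271.62759426] [[65.72272891 43.07814894]]
scene dark [273.43632075 178.375     ] 106
[... 299 characters left out ...]
6] [136  53  80  27 994]
  z 8 [-2.81611288 37.73649811 48.31757986 70.70291372]
  z 34 [-9.92039327 -2.74916446 39.11407623 28.86386042]
  z 38 [-11.01335948  -8.97772793  37.6981526   22.42708299]
  z 43 [-12.37956725 -16.76343227  35.92824806  14.3811112 ]
scene bright [298.34555641 192.81537867] [  36   70  239   87 6470]
  z 8 [-75.11562024 -51.6870997   71.10296714  39.66167134]
  z 34 [-79.25174407 -88.5015998   60.96404087  -0.90302657]
  z 38 [-79.88807081 -94.16536904  59.40420606  -7.14374932]
  z 43 [ -80.68347924 -101.2450806    57.45441254  -14.94465276]
top foot [ 547.42985175 -265.32188908] 12.652323158676323 106
scene foot [ 545.72071436 -266.92960351] 12.985938792475666 107
```

Both views agree to about 2–3 mm, which fits the stated calibration error. The lip starts about −9.5 mm from the shoe centre, so the mouth is about −25.75 mm from it. Now moving toward the mast.

```bash
python3 -m handwheel '1 0 -41.6 -24.9 0 0 0;1 0 -41.6 -24.9 0 0 0;1 0 -41.6 -24.9 0 0 0;1 0 -41.6 -24.9 0 0 0;1 0 -41.6 -24.9 0 0 0;1 0 -41.6 -24.9 0 0 0;1 0 -41.6 -24.9 0 0 0;1 0 -41.6 -24.9 0 0 0;1 0 -41.6 -24.9 0 0 0;1 0 0 0 0 0 0'; python3 -c "from h import *;st()"
```

```text
clock: 1.1
eef_pos: [514.9, 238.8, 232.5]
tool_rot: [2.738, 1.563, -2.36]
force: [0.4, -0.1, -0.5]
width: 85.5
t 1.1 p [514.882 238.796 232.476] F [ 0.373 -0.086 -0.535] T [-0.004 -0.057  0.032] w 85.49339523064897
[[-0.006 -0.926  0.377]
 [-0.006  0.377  0.926]
 [-1.     0.003 -0.008]]
```

```bash
python3 -m handwheel '1 0 -21 -43 0 0 0;1 0 -21 -43 0 0 0;1 0 -21 -43 0 0 0;1 0 -21 -43 0 0 0;1 0 -21 -43 0 0 0;1 0 -21 -43 0 0 0;1 0 -21 -43 0 0 0;1 0 -21 -43 0 0 0;1 0 -21 -43 0 0 0;1 0 -21 -43 0 0 0' && python3 -m handwheel '1 0 0 0 0.148 0 0;1 0 0 0 0.148 0 0;1 0 0 0 0.148 0 0;1 0 0 0 0.148 0 0;1 0 0 0 0.148 0 0;1 0 0 0 0.148 0 0;1 0 0 0 0.148 0 0;1 0 0 0 0.1 0 0;1 0 0 0 0 0 0'; python3 -c "from h import *;st()"
```

```text
clock: 2.1
eef_pos: [547.9, -239.0, 229.8]
tool_rot: [1.905, 1.561, 3.101]
force: [1.3, 0.8, -0.1]
width: 85.2
clock: 3.0
eef_pos: [542.9, -250.6, 225.6]
tool_rot: [-3.025, 1.553, -2.988]
force: [0.7, 1.3, 0.1]
width: 85.4
t 3.0 p [ 542.94  -250.564  225.619] F [0.661 1.291 0.125] T [-0.041 -0.043 -0.026] w 85.43803906587192
[[-0.018 -0.037  0.999]
 [-0.003  0.999  0.037]
 [-1.    -0.002 -0.018]]
```

```bash
python3 -m handwheel '1 10 -15 3 0.026 -0.018 0;1 30 0 0 0 0 0;1 30 0 0 0 0 0;1 0 0 0 0 0 0'
python3 - <<'E'
from h import *
s,M=st();
for n in('scene','top'):
    im=get_image(n);u,v=proj(n,s['eef_pos']-[0,0,60])[0].astype(int);print(n,u,v)
    x,y=max(u-50,0),max(v-60,0);cv2.imwrite(f'pics/{n}1.png',cv2.resize(im[y:y+110,x:x+100],None,fx=5,fy=5))
E
```

```text
clock: 3.4
eef_pos: [547.2, -269.3, 152.5]
tool_rot: [-0.76, 1.564, -0.746]
force: [-1.2, 0.4, -1.1]
width: 85.0
t 3.4 p [ 547.191 -269.295  152.458] F [-1.156  0.357 -1.073] T [ 0.087  0.071 -0.01 ] w 85.0319807052044
[[ 0.005 -0.015  1.   ]
 [-0.005  1.     0.015]
 [-1.    -0.005  0.005]]
scene 168 259
top 398 205
```

View pics/scene1.png

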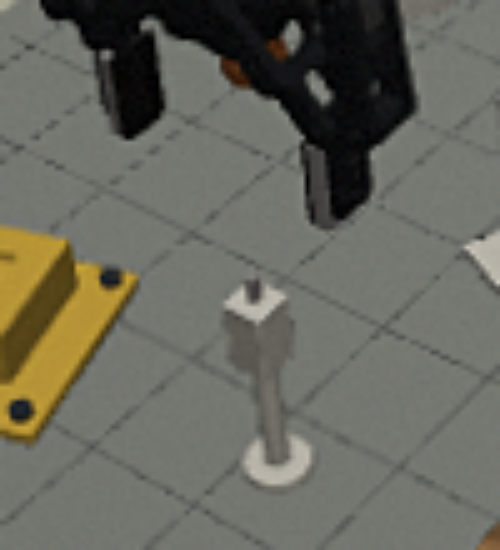

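View pics/top1.png

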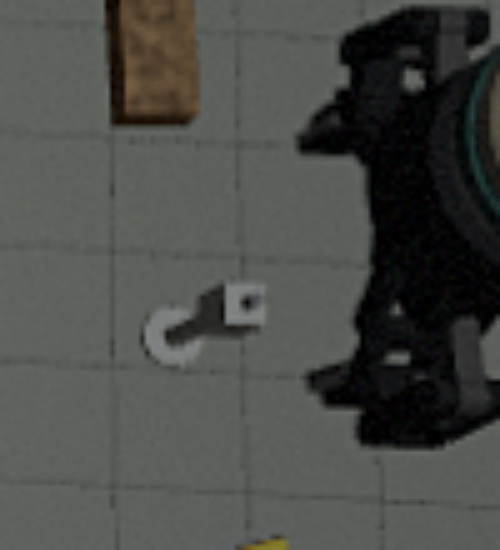

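```bash
python3 -m handwheel '1 30 3 0 0 -0.005 -0.005;1 30 0 0 0 0 0;1 20 0 0 0 0 0;1 0 0 0 0 0 0'; python3 -c "from h import *;st()"
```

```text
clock: 3.9
eef_pos: [556.3, -273.0, 81.2]
tool_rot: [-0.575, 1.536, -0.56]
force: [-0.4, 0.2, 0.6]
width: 85.2
t 3.9 p [ 556.292 -272.987   81.225] F [-0.368  0.197  0.574] T [0.059 0.057 0.022] w 85.22507116136572
[[ 0.03  -0.015  0.999]
 [-0.019  1.     0.015]
 [-0.999 -0.019  0.029]]
```

```bash
python3 -m handwheel '1 0 3.5 -5 0 0.015 0.01;1 0 3.5 -5 0 0.015 0.01;1 0 0 0 0 0 0;1 0 0 0 0 0 0'; python3 -c "from h import *;st()"
```

```text
clock: 4.3
eef_pos: [548.6, -268.0, 86.9]
tool_rot: [-0.267, 1.566, -0.252]
force: [0.4, -0.4, -0.1]
width: 85.5
t 4.3 p [ 548.645 -267.98    86.893] F [ 0.357 -0.372 -0.058] T [ 0.033 -0.01   0.01 ] w 85.50028301579086
[[ 0.005 -0.015  1.   ]
 [-0.001  1.     0.015]
 [-1.    -0.001  0.005]]
```

```bash
python3 -m handwheel '1 8 2 -2 0 0.004 0;1 8 0 0 0 0 0;1 4 0 0 0 0 0;1 0 0 0 0 0 0;1 0 0 0 0 0 0'; python3 -c "from h import *;st()"
```

```text
clock: 4.8
eef_pos: [547.0, -265.8, 65.8]
tool_rot: [-0.774, 1.568, -0.758]
force: [-0.2, -0.5, 1.0]
width: 85.4
t 4.8 p [ 546.954 -265.756   65.783] F [-0.219 -0.487  0.966] T [-0.069 -0.045  0.009] w 85.40268561583872
[[ 0.002 -0.016  1.   ]
 [-0.002  1.     0.016]
 [-1.    -0.002  0.002]]
```

```bash
python3 -m handwheel '-1 0 0 0 0 0 0;-1 0 0 0 0 0 0;-1 0 0 0 0 0 0;-1 0 0 0 0 0 0;-1 0 0 0 0 0 0;-1 0 0 0 0 0 0;-1 0 0 0 0 0 0;-1 0 0 0 0 0 0'; python3 -c "from h import *;st()"
```

```text
clock: 5.6
eef_pos: [547.0, -266.0, 65.9]
tool_rot: [-0.802, 1.568, -0.787]
force: [-0.3, 0.2, -1.0]
width: 17.3
t 5.6 p [ 546.98  -265.97    65.921] F [-0.282  0.177 -1.047] T [ 0.011 -0.002 -0.008] w 17.262780506415055
[[ 0.002 -0.015  1.   ]
 [-0.002  1.     0.015]
 [-1.    -0.002  0.002]]
```

Gripped: the opening is 17.3 mm on the 18 mm block, with the foot on the bench at TCP z = 65.9. I'll lift it clear of the square mast's height before travelling.

```bash
python3 -m handwheel '-1 -8 0 0 0 0 0;-1 -16 0 0 0 0 0;-1 -25 0 0 0 0 0;-1 -30 0 0 0 0 0;-1 -30 0 0 0 0 0;-1 -25 0 0 0 0 0;-1 -16 0 0 0 0 0;-1 -8 0 0 0 0 0;-1 0 0 0 0 0 0;-1 0 0 0 0 0 0'; python3 -c "from h import *;st()"
```

```text
clock: 6.6
eef_pos: [545.2, -265.1, 232.5]
tool_rot: [-1.094, 1.57, -1.08]
force: [-0.7, 0.6, -1.4]
width: 16.9
t 6.6 p [ 545.217 -265.13   232.546] F [-0.71   0.598 -1.419] T [-0.011  0.01   0.016] w 16.866587292748246
[[ 0.    -0.015  1.   ]
 [-0.001  1.     0.015]
 [-1.    -0.001  0.   ]]
```

```bash
python3 -m handwheel '-1 0 12 0 0 0 0;-1 0 25 1 0 0 0;-1 0 38 3 0 0 0;-1 0 45 3 0 0 0;-1 0 45 3 0 0 0;-1 0 45 3 0 0 0;-1 0 45 3 0 0 0;-1 0 45 3 0 0 0;-1 0 40 3 0 0 0;-1 0 30 2 0 0 0'; python3 -c "from h import *;st()"
```

```text
clock: 7.6
eef_pos: [556.1, 121.7, 220.7]
tool_rot: [-3.135, 1.55, -3.129]
force: [0.9, 0.2, -1.3]
width: 17.1
t 7.6 p [556.148 121.68  220.65 ] F [ 0.924  0.19  -1.308] T [ 0.021 -0.073 -0.041] w 17.130000268828205
[[-0.021 -0.007  1.   ]
 [-0.     1.     0.007]
 [-1.    -0.    -0.021]]
```

```bash
python3 -m handwheel '-1 0 20 4 0 -0.01 0;-1 0 15 3 0 -0.01 0;-1 0 8 2 0 0 0;-1 0 0 0 0 0 0;-1 0 0 0 0 0 0'; python3 -c "from h import *;st()"
```

```text
clock: 8.1
eef_pos: [559.8, 174.6, 215.9]
tool_rot: [3.125, 1.561, -3.141]
force: [-0.2, 0.6, -1.4]
width: 17.0
t 8.1 p [559.807 174.627 215.878] F [-0.225  0.552 -1.442] T [-0.02  -0.063 -0.006] w 17.04081481269819
[[-0.01  -0.017  1.   ]
 [-0.     1.     0.017]
 [-1.     0.    -0.01 ]]
```

```bash
python3 -m handwheel '-1 10 4 3 0 -0.005 0;-1 18 4 3 0 -0.005 0;-1 18 2 2 0 0 0;-1 18 0 0 0 0 0;-1 10 0 0 0 0 0;-1 0 0 0 0 0 0;-1 0 0 0 0 0 0'
python3 - <<'E'
from h import *
s,M=st()
im=get_image('scene');cv2.imwrite('pics/s2.png',im);cv2.imwrite('pics/s2c.png',cv2.resize(im[120:220,250:350],None,fx=6,fy=6,interpolation=cv2.INTER_CUBIC))
im=get_image('top');cv2.imwrite('pics/t2.png',im)
E
```

```text
clock: 8.8
eef_pos: [570.1, 176.2, 137.9]
tool_rot: [-0.844, 1.566, -0.84]
force: [0.2, 0.5, -0.7]
width: 17.2
t 8.8 p [570.124 176.213 137.856] F [ 0.156  0.487 -0.688] T [ 0.013 -0.047  0.04 ] w 17.161195139453106
[[ 0.003 -0.004  1.   ]
 [-0.003  1.     0.004]
 [-1.    -0.003  0.003]]
```

View pics/s2c.png

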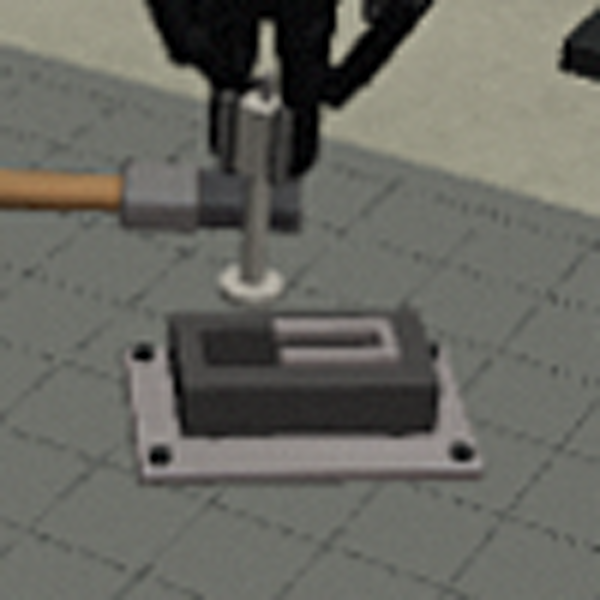

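View pics/t2.png

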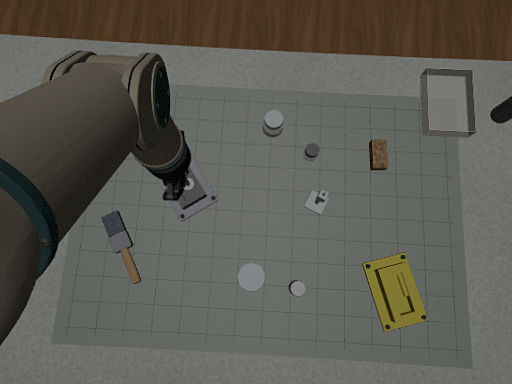

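```bash
cat >> h.py <<'E'
def foot(n,im,box,th,z):
    x,y,w,h=box;k=6
    u=cv2.resize(im[y:y+h,x:x+w],None,fx=k,fy=k,interpolation=cv2.INTER_CUBIC)
    m=(u.min(2)>th).astype(np.uint8);cs,_=cv2.findContours(m,0,cv2.CHAIN_APPROX_NONE)
    for c in cs:
        if cv2.contourArea(c)<200: continue
        p=(c.reshape(-1,2)+.5)/k-.5+[x,y];W=onz(n,p,z)[:,:2]
        for i in range(6):
            A=np.c_[2*W,np.ones(len(W))];q=np.linalg.lstsq(A,(W**2).sum(1),rcond=None)[0];C=q[:2];r=np.sqrt(q[2]+C@C)
            W=W[np.linalg.norm(W-C,axis=1)>r-1]
        print(n,'foot',C,'r',r,len(W),'px',p.mean(0))
E
python3 - <<'E'
from h import *
s=cv2.imread('pics/s2.png');t=cv2.imread('pics/t2.png')
for th in(110,125,140): foot('scene',s,(282,158,20,16),th,78)
for th in(100,110,120): foot('top',t,(178,170,30,30),th,78)
cv2.imwrite('pics/t2c.png',cv2.resize(t[150:220,150:220],None,fx=8,fy=8,interpolation=cv2.INTER_CUBIC))
print(proj('top',[570.1,176.2,78]),proj('scene',[570.1,176.2,78]))
E
```

```text
scene foot [569.96193955 173.88242195] r 15.154769843677087 102 px [291.31857143 166.65285714]
scene foot [569.92563868 174.17752099] r 13.659879961433361 105 px [291.34270833 166.80416667]
scene foot [569.95915694 174.26156291] r 12.45781951093746 96 px [291.37698413 166.94727891]
top foot [542.89938249 136.54458775] r 5.509199771385273 50 px [205.6754902  198.23823529]
top foot [571.59704973 176.87416588] r 13.562561745739282 136 px [189.13455657 184.05428135]
top foot [575.69170582 151.69563558] r 31.531029026251215 55 px [202.39655839 178.94450889]
top foot [571.53694922 176.85992102] r 13.087813639973433 132 px [189.1728972  184.15264798]
top foot [596.1855508  164.39881208] r 7.2939723749695515 42 px [195.01190476 171.95899471]
top foot [571.47468167 176.82887781] r 12.526950204534604 127 px [189.20652174 184.2242351 ]
[[187.68235792 184.12409521]] [[291.83360192 166.01287086]]
```

View pics/t2c.png

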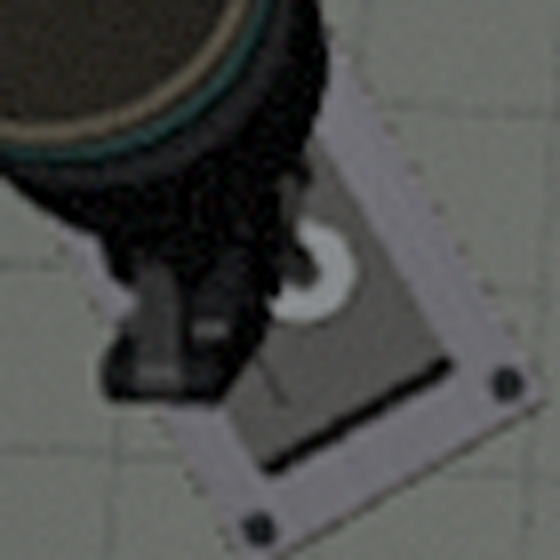

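```bash
python3 -m handwheel '-1 4 4 -2 0 0 0;-1 8 4 -2 0 0.003 0;-1 8 0.5 0 0 0 0;-1 4 0 0 0 0 0;-1 0 0 0 0 0 0;-1 0 0 0 0 0 0'
python3 - <<'E'
from h import *
s,M=st()
im=get_image('scene');cv2.imwrite('pics/s3.png',im);cv2.imwrite('pics/s3c.png',cv2.resize(im[140:210,255:345],None,fx=8,fy=8,interpolation=cv2.INTER_CUBIC))
t=get_image('top');cv2.imwrite('pics/t3.png',t);cv2.imwrite('pics/t3c.png',cv2.resize(t[150:220,150:220],None,fx=8,fy=8,interpolation=cv2.INTER_CUBIC))
p=s['eef_pos'];z=p[2]-65.9+6
foot('scene',im,(280,160,25,25),125,z);foot('top',t,(175,170,35,30),110,z)
print(proj('top',[p[0],p[1],z]),proj('scene',[p[0],p[1],z]))
E
```

```text
clock: 9.5
eef_pos: [566.7, 186.9, 113.8]
tool_rot: [-0.393, 1.567, -0.387]
force: [0.5, 0.3, -0.3]
width: 17.4
t 9.5 p [566.742 186.917 113.821] F [ 0.55   0.267 -0.338] T [-0.02   0.01  -0.007] w 17.418972040561744
[[ 0.003 -0.005  1.   ]
 [-0.001  1.     0.005]
 [-1.    -0.001  0.003]]
scene foot [599.245 172.517] r 9.185968347238157 25 px [300.789 178.469]
scene foot [590.797 191.591] r 8.51790479223199 28 px [301.114 173.697]
scene foot [567.465 185.362] r 13.734682248577254 98 px [291.731 172.576]
top foot [568.13  187.976] r 13.218184161069214 124 px [185.93  187.926]
[[184.565 187.876]] [[292.008 171.821]]
```

View pics/s3c.png

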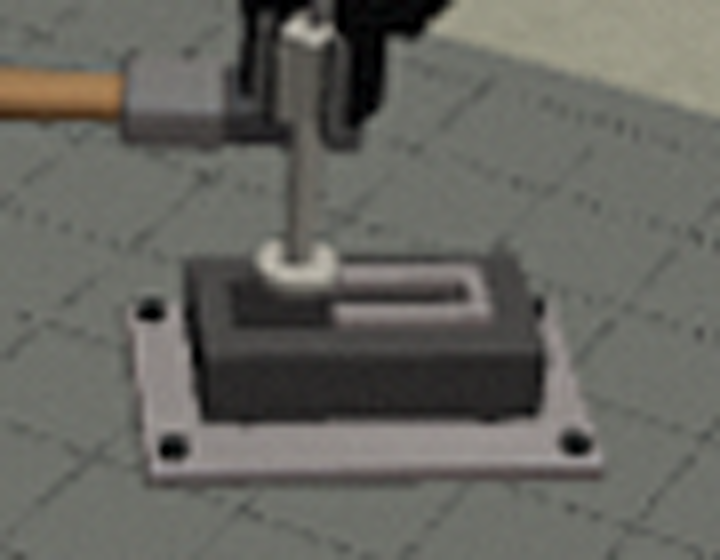

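View pics/t3c.png

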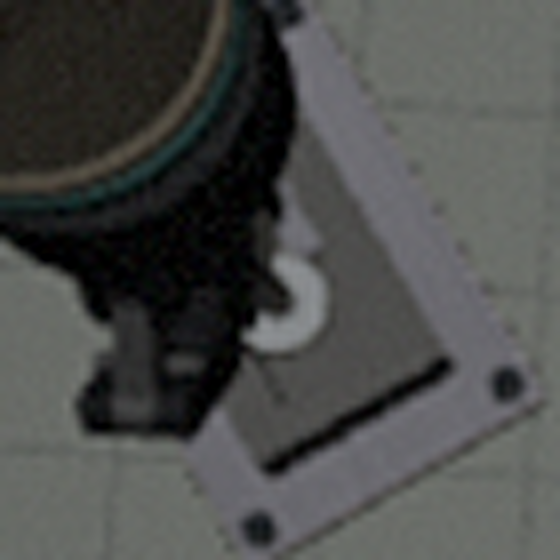

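Working from the plate outline and the foot, the two views now agree once I allow for screw-head height in the oblique view. The shift needed is about (−0.9, −2.9) mm. I'll correct that and lower in small steps, watching the force.

```bash
python3 -m handwheel '-1 0 -1.5 -0.5 0 0.003 0;-1 0 -1.5 -0.4 0 0 0;-1 1 0 0 0 0 0;-1 0 0 0 0 0 0;-1 0 0 0 0 0 0'
python3 - <<'E'
from h import *
s,M=st()
im=get_image('scene');t=get_image('top')
p=s['eef_pos'];z=p[2]-65.9+6
foot('scene',im,(280,160,25,25),125,z);foot('top',t,(175,170,35,30),110,z)
E
```

```text
clock: 10.1
eef_pos: [566.6, 183.1, 113.8]
tool_rot: [-0.521, 1.569, -0.517]
force: [-1.0, 0.4, -1.4]
width: 17.0
t 10.1 p [566.589 183.104 113.751] F [-0.976  0.383 -1.425] T [-0.007  0.     0.012] w 16.968886751914106
[[ 0.002 -0.004  1.   ]
 [-0.001  1.     0.004]
 [-1.    -0.001  0.002]]
scene foot [575.301 189.143] r 23.470451512398533 50 px [294.754 173.409]
top foot [567.897 183.933] r 13.083467161278643 132 px [187.528 188.183]
```

```bash
python3 -m handwheel '-1 2.5 0.5 -0.6 0 0 0;-1 2.5 0.4 0 0 0 0;-1 2 0 0 0 0 0;-1 0 0 0 0 0 0'; python3 -c "from h import *;st()"
```

```text
clock: 10.6
eef_pos: [565.7, 184.4, 106.0]
tool_rot: [-0.581, 1.569, -0.576]
force: [-0.2, 1.0, -0.9]
width: 17.4
t 10.6 p [565.73  184.404 105.977] F [-0.238  0.975 -0.937] T [-0.003  0.013  0.004] w 17.393578808089494
[[ 0.001 -0.005  1.   ]
 [-0.001  1.     0.005]
 [-1.    -0.001  0.001]]
```

```bash
python3 -m handwheel '-1 2 0 0 0 0 0;-1 2 0 0 0 0 0;-1 1 0 0 0 0 0;-1 0 0 0 0 0 0'; python3 -c "from h import *;st()"
```

```text
clock: 11.0
eef_pos: [565.7, 184.4, 100.4]
tool_rot: [-0.701, 1.569, -0.696]
force: [-0.2, 0.8, -0.2]
width: 16.9
t 11.0 p [565.712 184.408 100.361] F [-0.218  0.836 -0.209] T [ 0.018  0.057 -0.007] w 16.92451296564243
[[ 0.001 -0.005  1.   ]
 [-0.001  1.     0.005]
 [-1.    -0.001  0.001]]
```

The foot is now 3.5 mm below the shoe's top face with no contact force, so it is in the mouth. I'll continue down to about 2 mm above the floor.

```bash
python3 -m handwheel '-1 3 0 0 0 0 0;-1 3 0 0 0 0 0;-1 3 0 0 0 0 0;-1 0 0 0 0 0 0'; python3 -c "from h import *;st()"
```

```text
clock: 11.4
eef_pos: [565.8, 184.4, 90.6]
tool_rot: [-0.649, 1.569, -0.644]
force: [-0.4, 0.5, -0.2]
width: 17.6
t 11.4 p [565.769 184.39   90.565] F [-0.377  0.526 -0.166] T [-0.029  0.039  0.07 ] w 17.5719341541144
[[ 0.001 -0.005  1.   ]
 [-0.001  1.     0.005]
 [-1.    -0.001  0.001]]
```

```bash
python3 -m handwheel '-1 1.5 0 0 0 0 0;-1 1.5 0 0 0 0 0;-1 0.5 0 0 0 0 0;-1 0 0 0 0 0 0'
python3 - <<'E'
from h import *
s,M=st()
im=get_image('scene');cv2.imwrite('pics/s4c.png',cv2.resize(im[140:210,255:345],None,fx=8,fy=8,interpolation=cv2.INTER_CUBIC))
E
```

```text
clock: 11.8
eef_pos: [565.8, 184.3, 86.7]
tool_rot: [-0.744, 1.569, -0.739]
force: [0.9, -0.1, -0.8]
width: 17.0
t 11.8 p [565.777 184.334  86.658] F [ 0.895 -0.087 -0.766] T [ 0.001 -0.012  0.025] w 17.025182522889175
[[ 0.001 -0.005  1.   ]
 [-0.001  1.     0.005]
 [-1.    -0.001  0.001]]
```

View pics/s4c.png

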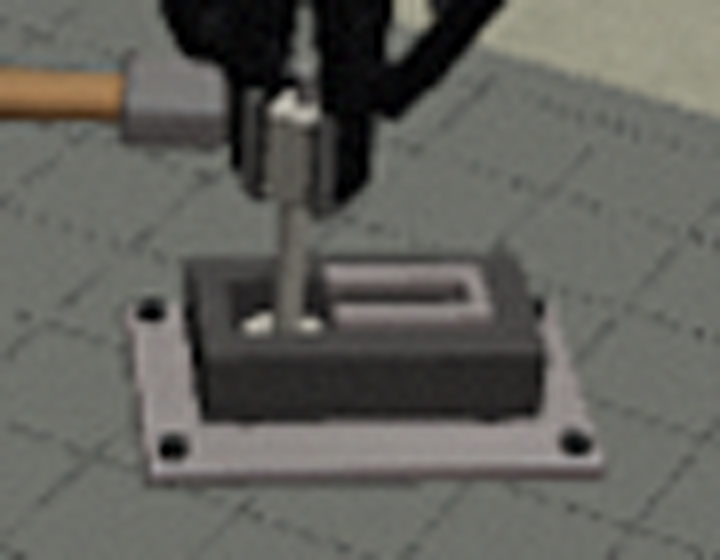

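The mast stands in the wide mouth with its foot on the pocket level at crop (285,325), and the stem lines up with the lip slot. Now sliding along +x in short bursts.

```bash
cat >> h.py <<'E'
def slot(m0=(565.8,184.3)):
    s,M=st();a=np.radians(34.5);ex=np.array([np.cos(a),np.sin(a)]);ey=np.array([-ex[1],ex[0]])
    d=s['eef_pos'][:2]-m0;f=s['force'][:2];print('along %.2f lat %.2f z-foot %.2f | Fx %.2f Fy %.2f Fz %.2f'%(d@ex,d@ey,s['eef_pos'][2]-65.9,f@ex,f@ey,s['force'][2]))
E
python3 -m handwheel '-1 0.4 1 1.5 0 0 0;-1 0.4 1.7 2.5 0 0 0;-1 0 1.7 2.5 0 0 0;-1 0 1.1 1.6 0 0 0;-1 0 0 0 0 0 0'; python3 -c "from h import *;slot()"
```

```text
clock: 12.35
eef_pos: [575.1, 190.7, 86.2]
tool_rot: [-0.286, 1.568, -0.281]
force: [-0.6, 0.0, -0.8]
width: 17.0
t 12.35 p [575.08  190.71   86.156] F [-0.625  0.028 -0.772] T [ 0.026  0.053 -0.031] w 16.959129817448165
[[ 0.002 -0.005  1.   ]
 [-0.001  1.     0.005]
 [-1.    -0.001  0.002]]
along 11.28 lat 0.03 z-foot 20.26 | Fx -0.50 Fy 0.38 Fz -0.77
```

```bash
python3 -m handwheel '-1 0 1 1.5 0 0 0;-1 0 1.7 2.5 0 0 0;-1 0 1.7 2.5 0 0 0;-1 0 1.1 1.6 0 0 0;-1 0 0 0 0 0 0'; python3 -c "from h import *;slot()"
```

```text
clock: 12.85
eef_pos: [583.9, 196.8, 86.1]
tool_rot: [-0.28, 1.568, -0.275]
force: [-0.4, 0.1, -1.6]
width: 17.4
t 12.85 p [583.929 196.829  86.144] F [-0.358  0.134 -1.593] T [ 0.019 -0.005  0.011] w 17.420740707351786
[[ 0.002 -0.005  1.   ]
 [-0.001  1.     0.005]
 [-1.    -0.001  0.002]]
along 22.04 lat 0.06 z-foot 20.24 | Fx -0.22 Fy 0.31 Fz -1.59
```

```bash
python3 -m handwheel '-1 0 1 1.5 0 0 0;-1 0 1.7 2.5 0 0 0;-1 0 1.7 2.5 0 0 0;-1 0 1.1 1.6 0 0 0;-1 0 0 0 0 0 0'; python3 -c "from h import *;slot()"
```

```text
clock: 13.35
eef_pos: [592.6, 202.8, 86.1]
tool_rot: [-0.317, 1.568, -0.312]
force: [-0.6, -0.8, -1.0]
width: 17.3
t 13.35 p [592.648 202.833  86.115] F [-0.583 -0.811 -1.046] T [-0.039  0.017  0.038] w 17.28765368966574
[[ 0.002 -0.005  1.   ]
 [-0.001  1.     0.005]
 [-1.    -0.001  0.002]]
along 32.62 lat 0.07 z-foot 20.22 | Fx -0.94 Fy -0.34 Fz -1.05
```

```bash
python3 -m handwheel '-1 0 1 1.5 0 0 0;-1 0 1.7 2.5 0 0 0;-1 0 1.7 2.5 0 0 0;-1 0 1.1 1.6 0 0 0;-1 0 0 0 0 0 0'
python3 - <<'E'
from h import *
slot()
im=get_image('scene');cv2.imwrite('pics/s5c.png',cv2.resize(im[140:210,255:345],None,fx=8,fy=8,interpolation=cv2.INTER_CUBIC))
E
```

```text
clock: 13.85
eef_pos: [601.4, 208.9, 86.1]
tool_rot: [-0.33, 1.569, -0.325]
force: [0.8, -0.3, -1.2]
width: 17.1
t 13.85 p [601.423 208.869  86.095] F [ 0.83  -0.299 -1.207] T [-0.005  0.08  -0.017] w 17.123251844725424
[[ 0.002 -0.005  1.   ]
 [-0.001  1.     0.005]
 [-1.    -0.001  0.002]]
along 43.27 lat 0.07 z-foot 20.20 | Fx 0.51 Fy -0.72 Fz -1.21
```

View pics/s5c.png

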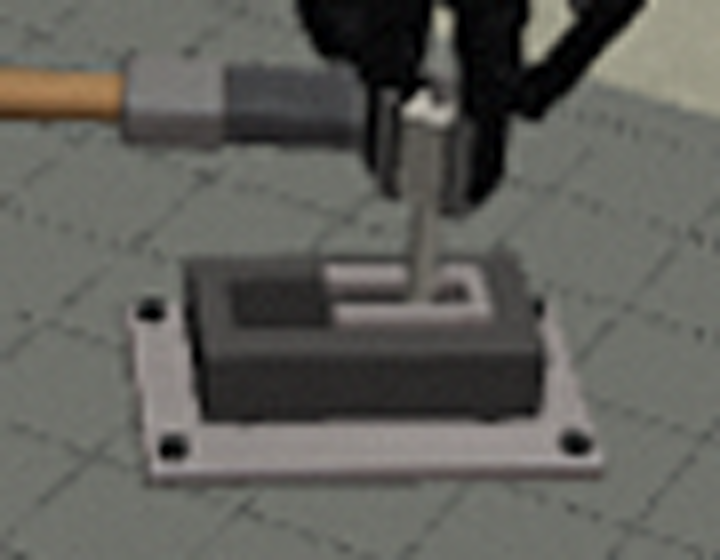

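```bash
python3 -m handwheel '-1 0 0.8 1.2 0 0 0;-1 0 0.8 1.2 0 0 0;-1 0 0.6 0.8 0 0 0;-1 0 0 0 0 0 0'; python3 -c "from h import *;slot()"
```

```text
clock: 14.3
eef_pos: [604.5, 210.9, 86.0]
tool_rot: [-0.601, 1.569, -0.596]
force: [0.1, 0.1, -0.7]
width: 17.1
t 14.3 p [604.459 210.93   86.011] F [ 0.144  0.087 -0.749] T [-0.022  0.007  0.033] w 17.131221854616623
[[ 0.001 -0.005  1.   ]
 [-0.001  1.     0.005]
 [-1.    -0.001  0.001]]
along 46.94 lat 0.05 z-foot 20.11 | Fx 0.17 Fy -0.01 Fz -0.75
```

```bash
python3 -m handwheel '-1 0 0.55 0.8 0 0 0;-1 0 0.55 0.8 0 0 0;-1 0 0 0 0 0 0'; python3 -c "from h import *;slot()"
```

```text
clock: 14.6
eef_pos: [606.1, 212.1, 86.0]
tool_rot: [-0.621, 1.569, -0.617]
force: [0.2, -0.8, -0.9]
width: 17.3
t 14.6 p [606.149 212.115  86.01 ] F [ 0.248 -0.833 -0.902] T [ 0.024 -0.027 -0.026] w 17.255376587300447
[[ 0.001 -0.005  1.   ]
 [-0.001  1.     0.005]
 [-1.    -0.001  0.001]]
along 49.01 lat 0.07 z-foot 20.11 | Fx -0.27 Fy -0.83 Fz -0.90
```

```bash
python3 -m handwheel '-1 0 0.55 0.8 0 0 0;-1 0 0 0 0 0 0'; python3 -c "from h import *;slot()"
```

```text
clock: 14.8
eef_pos: [607.0, 212.7, 86.0]
tool_rot: [-0.647, 1.569, -0.642]
force: [-0.2, 1.0, -1.3]
width: 17.0
t 14.8 p [606.987 212.713  86.02 ] F [-0.206  0.954 -1.294] T [-0.04   0.043 -0.013] w 16.987518770800822
[[ 0.001 -0.005  1.   ]
 [-0.001  1.     0.005]
 [-1.    -0.001  0.001]]
along 50.04 lat 0.09 z-foot 20.12 | Fx 0.37 Fy 0.90 Fz -1.29
```

```bash
python3 -m handwheel '-1 0 0.5 0.7 0 0 0;-1 0 0 0 0 0 0'; python3 -c "from h import *;slot()"|tail -1;  python3 -m handwheel '-1 0 0.5 0.7 0 0 0;-1 0 0 0 0 0 0'>/dev/null; python3 -c "from h import *;slot()"|tail -1
```

```text
clock: 15.0
eef_pos: [607.8, 213.2, 86.0]
tool_rot: [-0.615, 1.569, -0.61]
force: [-0.4, 0.1, -0.8]
width: 16.9
along 50.98 lat 0.07 z-foot 20.14 | Fx -0.24 Fy 0.29 Fz -0.84
along 51.26 lat 0.04 z-foot 20.03 | Fx -0.64 Fy 0.43 Fz -0.00
```

```bash
python3 -m handwheel '-1 0 0.4 0.6 0 0 0;-1 0 0 0 0 0 0'>/dev/null; python3 -c "from h import *;slot()"|tail -1
```

```text
along 51.35 lat 0.08 z-foot 19.89 | Fx 0.06 Fy 0.43 Fz -1.72
```

```bash
python3 -m handwheel '-1 0 0.4 0.6 0 0 0;-1 0 0 0 0 0 0'>/dev/null; python3 -c "from h import *;slot()"|tail -1
```

```text
along 51.45 lat 0.06 z-foot 19.80 | Fx -0.76 Fy 0.15 Fz 0.52
```

```bash
for i in 1; do python3 -m handwheel '-1 0 0.4 0.6 0 0 0'>/dev/null; python3 -c "from h import *;slot()"|tail -1;python3 -m handwheel '-1 0 0.4 0.6 0 0 0'>/dev/null; python3 -c "from h import *;slot()"; done
python3 - <<'E'
from h import *
im=get_image('scene');cv2.imwrite('pics/s6c.png',cv2.resize(im[140:210,255:345],None,fx=8,fy=8,interpolation=cv2.INTER_CUBIC))
t=get_image('top');cv2.imwrite('pics/t6c.png',cv2.resize(t[150:220,150:220],None,fx=8,fy=8,interpolation=cv2.INTER_CUBIC))
E
```

```text
along 51.67 lat 0.10 z-foot 19.75 | Fx -2.91 Fy -0.23 Fz 1.28
t 15.8 p [608.443 213.692  85.595] F [-2.592 -2.208  2.014] T [-0.463  0.662  0.012] w 17.538673003936943
[[-0.005 -0.004  1.   ]
 [-0.004  1.     0.004]
 [-1.    -0.003 -0.005]]
along 51.79 lat 0.07 z-foot 19.69 | Fx -3.39 Fy -0.35 Fz 2.01
```

View pics/s6c.png

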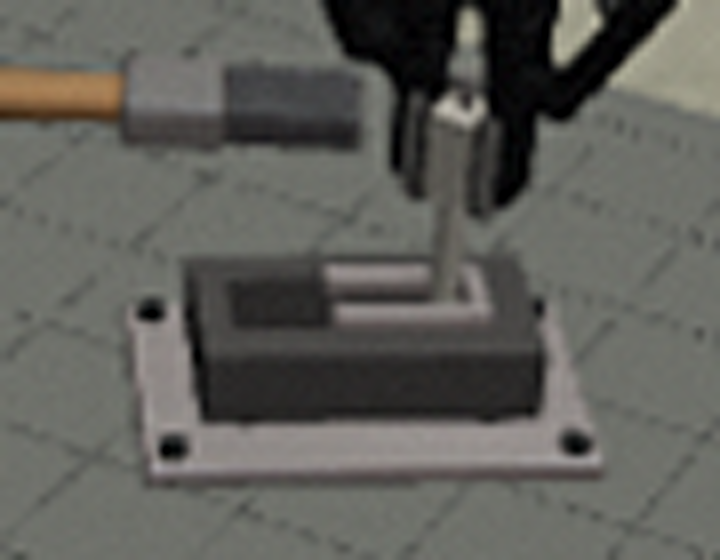

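View pics/t6c.png

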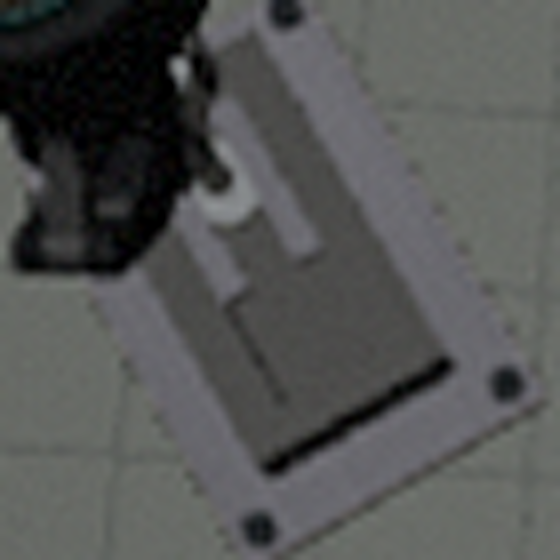

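Contact: about 3 N builds up at 51.5 mm. The lip plate's far end, seen from the top, puts home within about 0.5 mm of here, and the stem is at the inner end of the U. I'll ease off the contact slightly, square the tool and lower to the floor.

```bash
python3 -m handwheel '-1 0 -0.5 -0.7 0 -0.005 0.003;-1 0 0 0 0 0 0;-1 0.6 0 0 0 0 0;-1 0 0 0 0 0 0'>/dev/null; python3 -c "from h import *;slot()"
```

```text
t 16.3 p [607.998 213.356  84.872] F [-2.32  -0.747 -1.258] T [-0.278  0.38   0.009] w 17.358751843660112
[[ 0.002 -0.004  1.   ]
 [ 0.     1.     0.004]
 [-1.     0.     0.002]]
along 51.23 lat 0.04 z-foot 18.97 | Fx -2.33 Fy 0.70 Fz -1.26
```

```bash
python3 -m handwheel '-1 0.4 -0.1 -0.2 0 0 0;-1 0 0 0 0 0 0'>/dev/null; python3 -c "from h import *;slot()"|tail -1;python3 -m handwheel '-1 0.4 0 0 0 0 0;-1 0 0 0 0 0 0'>/dev/null; python3 -c "from h import *;slot()"|tail -1
```

```text
along 51.25 lat 0.07 z-foot 18.57 | Fx -1.30 Fy 0.54 Fz -0.55
along 51.24 lat 0.02 z-foot 18.11 | Fx -0.61 Fy -0.16 Fz -0.15
```

```bash
python3 -m handwheel '-1 0.3 0 0 0 0 0;-1 0 0 0 0 0 0'>/dev/null; python3 -c "from h import *;slot()"|tail -1
```

```text
along 51.28 lat 0.04 z-foot 18.07 | Fx -1.14 Fy 0.69 Fz -0.32
```

The foot is at 18.07 mm, which is the floor height, and its edge touches the end lightly. Next I'll nudge it home once, then start the slow lift toward the lips.

```bash
python3 -m handwheel '-1 0 0.3 0.4 0 0 0;-1 0 0 0 0 0 0'>/dev/null; python3 -c "from h import *;slot()"|tail -1; python3 -m handwheel '-1 -1.5 0 0 0 0 0;-1 -1.5 0 0 0 0 0;-1 0 0 0 0 0 0'>/dev/null; python3 -c "from h import *;slot()"
```

```text
along 51.34 lat 0.04 z-foot 18.05 | Fx -2.36 Fy 0.75 Fz 0.63
t 17.4 p [607.96  213.573  86.392] F [-2.268 -1.536 -1.744] T [-0.309  0.367 -0.004] w 17.444782190415758
[[ 0.001 -0.004  1.   ]
 [-0.     1.     0.004]
 [-1.    -0.     0.001]]
along 51.33 lat 0.24 z-foot 20.49 | Fx -2.74 Fy 0.02 Fz -1.74
```

```bash
python3 -m handwheel '-1 -1 -0.2 -0.3 0 0 0;-1 -1 0 0 0 0 0;-1 0 0 0 0 0 0'>/dev/null; python3 -c "from h import *;slot()"|tail -1; python3 -m handwheel '-1 -1 0 0 0 0 0;-1 -1 0 0 0 0 0;-1 0 0 0 0 0 0'>/dev/null; python3 -c "from h import *;slot()"|tail -1; python3 -m handwheel '-1 -1 0 0 0 0 0;-1 0 0 0 0 0 0'>/dev/null; python3 -c "from h import *;slot()"|tail -1
```

```text
along 51.27 lat 0.36 z-foot 22.48 | Fx -1.31 Fy 0.23 Fz -1.30
along 51.25 lat 0.46 z-foot 24.62 | Fx -0.85 Fy -1.05 Fz -1.26
along 51.27 lat 0.50 z-foot 25.72 | Fx -1.41 Fy -0.83 Fz -1.71
```

```bash
python3 -m handwheel '-1 -1 -0.3 0.1 0 0 0;-1 0 0 0 0 0 0'>/dev/null; python3 -c "from h import *;slot()"|tail -1; python3 -m handwheel '-1 -1 0 0 0 0 0;-1 0 0 0 0 0 0'>/dev/null; python3 -c "from h import *;slot()"|tail -1; python3 -m handwheel '-1 -1 0 0 0 0 0;-1 0 0 0 0 0 0'>/dev/null; python3 -c "from h import *;slot()"|tail -1
```

```text
along 51.24 lat 0.30 z-foot 26.82 | Fx -0.56 Fy -0.23 Fz -2.17
along 51.24 lat 0.30 z-foot 27.93 | Fx -1.32 Fy -0.35 Fz -1.85
along 51.25 lat 0.31 z-foot 29.02 | Fx -1.60 Fy 0.67 Fz -1.98
```

```bash
python3 -m handwheel '-1 -0.7 0 0 0 0 0;-1 0 0 0 0 0 0'>/dev/null; python3 -c "from h import *;slot()"|tail -1; python3 -m handwheel '-1 -0.7 0 0 0 0 0;-1 0 0 0 0 0 0'>/dev/null; python3 -c "from h import *;slot()"|tail -1
```

```text
along 51.25 lat 0.31 z-foot 29.76 | Fx -1.37 Fy 0.33 Fz -1.27
along 51.26 lat 0.30 z-foot 30.53 | Fx -0.70 Fy 0.17 Fz -2.79
```

```bash
python3 -m handwheel '-1 -0.7 0 0 0 0 0;-1 0 0 0 0 0 0'>/dev/null; python3 -c "from h import *;slot()"|tail -1
```

```text
along 51.21 lat 0.30 z-foot 31.11 | Fx -1.58 Fy 0.02 Fz -3.90
```

Lips met at foot z ≈ 30.4, with Fz going from about −1.4 to −3.9 as the shoe rises 0.6 mm. Increasing the pull gradually to a net 12 N.

```bash
python3 -m handwheel '-1 -0.7 0 0 0 0 0;-1 0 0 0 0 0 0'>/dev/null; python3 -c "from h import *;slot()"|tail -1; python3 -m handwheel '-1 -0.5 0 0 0 0 0;-1 0 0 0 0 0 0'>/dev/null; python3 -c "from h import *;slot()"|tail -1
```

```text
along 51.21 lat 0.37 z-foot 31.43 | Fx -0.64 Fy 0.82 Fz -4.86
along 51.19 lat 0.34 z-foot 31.55 | Fx -0.82 Fy 0.16 Fz -4.87
```

```bash
python3 -m handwheel '-1 -0.7 0 0 0 0 0'>/dev/null; python3 -c "from h import *;slot()"|tail -1; python3 -m handwheel '-1 -0.7 0 0 0 0 0'>/dev/null; python3 -c "from h import *;slot()"|tail -1; python3 -m handwheel '-1 -0.7 0 0 0 0 0'>/dev/null; python3 -c "from h import *;slot()"|tail -1
```

```text
along 51.20 lat 0.39 z-foot 32.02 | Fx -0.51 Fy 0.22 Fz -5.52
along 51.16 lat 0.39 z-foot 32.42 | Fx -0.50 Fy -0.47 Fz -8.24
along 51.13 lat 0.47 z-foot 32.71 | Fx 0.71 Fy 0.51 Fz -9.66
```

```bash
python3 -m handwheel '-1 -0.9 0 0 0 0 0'>/dev/null; python3 -c "from h import *;slot()"|tail -1; python3 -m handwheel '-1 -0.9 0 0 0 0 0'>/dev/null; python3 -c "from h import *;slot()"|tail -1
```

```text
along 51.15 lat 0.45 z-foot 33.15 | Fx 1.14 Fy -0.38 Fz -11.10
along 51.11 lat 0.46 z-foot 33.53 | Fx 1.62 Fy -1.37 Fz -12.13
```

```bash
for i in 1; do python3 -m handwheel '-1 -0.5 0 0 0 0 0;-1 -0.5 0 0 0 0 0'>/dev/null; python3 -c "from h import *;slot()"|tail -1; done
```

```text
along 51.14 lat 0.53 z-foot 33.66 | Fx 1.62 Fy -0.43 Fz -13.52
```

```bash
python3 -m handwheel '-1 -0.5 0 0 0 0 0'>/dev/null; python3 -c "from h import *;slot()"|tail -1;python3 -m handwheel '-1 -0.5 0 0 0 0 0'>/dev/null; python3 -c "from h import *;slot()"|tail -1
```

```text
along 51.13 lat 0.50 z-foot 33.85 | Fx 2.14 Fy -0.58 Fz -14.88
along 51.13 lat 0.52 z-foot 34.06 | Fx 1.94 Fy -1.41 Fz -15.48
```

```bash
python3 -m handwheel '-1 0.1 0 0 0 0 0'>/dev/null; python3 -c "from h import *;slot()"|tail -1;python3 -m handwheel '-1 -0.3 0 0 0 0 0'>/dev/null; python3 -c "from h import *;slot()"|tail -1
```

```text
along 51.09 lat 0.50 z-foot 33.78 | Fx 1.35 Fy -1.85 Fz -13.84
along 51.11 lat 0.55 z-foot 33.97 | Fx 1.94 Fy -1.31 Fz -14.73
```

```bash
python3 -m handwheel '-1 0 0 0 0 0 0'>/dev/null; python3 -c "from h import *;slot()"|tail -1;python3 -m handwheel '-1 0 0 0 0 0 0'>/dev/null; python3 -c "from h import *;slot()"|tail -1
```

```text
along 51.11 lat 0.54 z-foot 33.90 | Fx 2.72 Fy -1.02 Fz -14.44
along 51.14 lat 0.50 z-foot 33.91 | Fx 2.41 Fy -0.69 Fz -13.43
```

```bash
python3 -m handwheel '-1 0.2 0 0 0 0 0;-1 0 0 0 0 0 0'>/dev/null; python3 -c "from h import *;slot()"|tail -1
```

```text
along 51.14 lat 0.51 z-foot 33.79 | Fx 2.07 Fy -0.64 Fz -13.08
```

Net pull is about 11.8 N, right on target. I'll hold for 1.4 s, reading along the way.

```bash
for a in 1; do python3 -m handwheel '-1 0 0 0 0 0 0;-1 0 0 0 0 0 0;-1 0 0 0 0 0 0'>/dev/null; python3 -c "from h import *;slot()"|tail -1; done
```

```text
along 51.12 lat 0.54 z-foot 33.85 | Fx 1.71 Fy -1.15 Fz -15.13
```

```bash
python3 -m handwheel '-1 0 0 0 0 0 0;-1 0 0 0 0 0 0;-1 0 0 0 0 0 0'>/dev/null; python3 -c "from h import *;slot()"|tail -1
```

```text
along 51.11 lat 0.50 z-foot 33.84 | Fx 1.21 Fy -1.81 Fz -13.96
```

```bash
python3 -m handwheel '-1 0 0 0 0 0 0;-1 0 0 0 0 0 0;-1 0 0 0 0 0 0'>/dev/null; python3 -c "from h import *;slot()"|tail -1
```

```text
along 51.12 lat 0.50 z-foot 33.85 | Fx 2.46 Fy -1.47 Fz -14.33
```

```bash
python3 -m handwheel '-1 0 0 0 0 0 0;-1 0 0 0 0 0 0;-1 0 0 0 0 0 0'>/dev/null
python3 - <<'E'
from h import *
slot()
im=get_image('scene');cv2.imwrite('pics/s7c.png',cv2.resize(im[140:210,255:345],None,fx=8,fy=8,interpolation=cv2.INTER_CUBIC))
E
```

```text
t 22.5 p [607.638 213.704  99.742] F [  2.472  -0.328 -13.299] T [ 0.018 -0.651 -0.031] w 16.96572688704812
[[ 0.001 -0.005  1.   ]
 [-0.002  1.     0.005]
 [-1.    -0.002  0.001]]
along 51.13 lat 0.54 z-foot 33.84 | Fx 1.85 Fy -1.67 Fz -13.30
```

View pics/s7c.png

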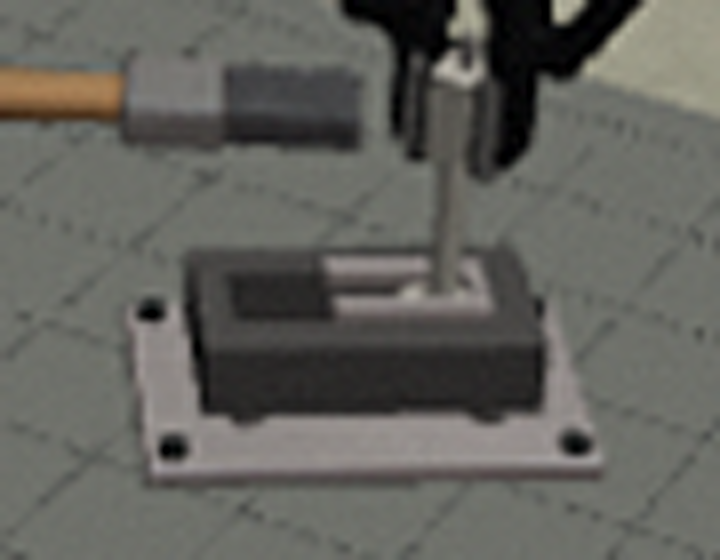

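The shoe is visibly lifted (the springs show beneath it), and the joint holds at a mean net pull of about 12.6 N. TCP travel suggests slightly more, so I'll hold a second period a little lower. That puts both estimates well inside the band.

```bash
python3 -m handwheel '-1 0.3 0 0 0 0 0;-1 0.1 0 0 0 0 0;-1 0 0 0 0 0 0'>/dev/null; python3 -c "from h import *;slot()"|tail -1
```

```text
along 51.12 lat 0.49 z-foot 33.66 | Fx 2.15 Fy -0.79 Fz -12.74
```

```bash
python3 -m handwheel '-1 0 0 0 0 0 0;-1 0 0 0 0 0 0;-1 0 0 0 0 0 0'>/dev/null; python3 -c "from h import *;slot()"|tail -1
```

```text
along 51.12 lat 0.51 z-foot 33.70 | Fx 1.71 Fy -1.35 Fz -13.33
```

```bash
python3 -m handwheel '-1 0 0 0 0 0 0;-1 0 0 0 0 0 0;-1 0 0 0 0 0 0'>/dev/null; python3 -c "from h import *;slot()"|tail -1
```

```text
along 51.11 lat 0.51 z-foot 33.68 | Fx 2.13 Fy -0.19 Fz -14.03
```

```bash
python3 -m handwheel '-1 0 0 0 0 0 0;-1 0 0 0 0 0 0;-1 0 0 0 0 0 0'>/dev/null; python3 -c "from h import *;slot()"|tail -1
```

```text
along 51.09 lat 0.50 z-foot 33.67 | Fx 1.52 Fy 0.08 Fz -12.86
```

```bash
python3 -m handwheel '-1 0 0 0 0 0 0;-1 0 0 0 0 0 0;-1 0 0 0 0 0 0'>/dev/null; python3 -c "from h import *;slot()"|tail -1
```

```text
along 51.10 lat 0.51 z-foot 33.67 | Fx 1.24 Fy -0.64 Fz -13.80
```

Mean Fz is −13.35 N, so net ≈ 12.1 N for more than 1.2 s. Easing down.

```bash
python3 -m handwheel '-1 0.5 0 0 0 0 0;-1 0.6 0 0 0 0 0;-1 0.8 0 0 0 0 0;-1 0.8 0 0 0 0 0;-1 0.8 0 0 0 0 0;-1 0.8 0 0 0 0 0;-1 0 0 0 0 0 0'>/dev/null; python3 -c "from h import *;slot()"|tail -1;  python3 -m handwheel '-1 1.2 0 0 0 0 0;-1 1.5 0 0 0 0 0;-1 1.5 0 0 0 0 0;-1 1.5 0 0 0 0 0;-1 1 0 0 0 0 0;-1 0 0 0 0 0 0'>/dev/null; python3 -c "from h import *;slot()"
```

```text
along 51.18 lat 0.44 z-foot 31.90 | Fx 0.41 Fy 0.85 Fz -6.06
t 25.35 p [608.059 213.264  93.164] F [-1.869 -0.32  -0.714] T [-0.331  0.374 -0.003] w 17.21595964132594
[[ 0.002 -0.004  1.   ]
 [ 0.     1.     0.004]
 [-1.     0.     0.002]]
along 51.23 lat -0.07 z-foot 27.26 | Fx -1.72 Fy 0.80 Fz -0.71
```

```bash
python3 -m handwheel '-1 1.2 0 0 0 0 0;-1 1.5 0 0 0 0 0;-1 1.5 0 0 0 0 0;-1 1.2 0 0 0 0 0;-1 0.6 0 0 0 0 0;-1 0 0 0 0 0 0'>/dev/null; python3 -c "from h import *;slot()"|tail -1;  python3 -m handwheel '-1 0.5 0 0 0 0 0;-1 0.5 0 0 0 0 0;-1 0 0 0 0 0 0'>/dev/null; python3 -c "from h import *;slot()"
```

```text
along 51.23 lat -0.26 z-foot 20.79 | Fx -0.93 Fy -0.25 Fz 0.19
t 26.25 p [608.186 213.064  85.608] F [-1.688 -1.265  0.458] T [-0.281  0.369  0.027] w 17.38162486440298
[[ 0.002 -0.004  1.   ]
 [ 0.     1.     0.004]
 [-1.     0.     0.002]]
along 51.22 lat -0.30 z-foot 19.71 | Fx -2.11 Fy -0.09 Fz 0.46
```

```bash
python3 -m handwheel '-1 0.4 0 0 0 0 0;-1 0.4 0 0 0 0 0;-1 0 0 0 0 0 0'>/dev/null; python3 -c "from h import *;slot()"|tail -1;  python3 -m handwheel '-1 0.3 0 0 0 0 0;-1 0.3 0 0 0 0 0;-1 0 0 0 0 0 0'>/dev/null; python3 -c "from h import *;slot()"|tail -1
```

```text
along 51.23 lat -0.29 z-foot 18.89 | Fx -1.84 Fy 0.75 Fz -0.56
along 51.22 lat -0.30 z-foot 18.28 | Fx -1.85 Fy -0.27 Fz -0.36
```

```bash
python3 -m handwheel '-1 0.3 0.1 0.1 0 0 0;-1 0.2 0 0 0 0 0;-1 0 0 0 0 0 0'>/dev/null; python3 -c "from h import *;slot()"|tail -1
```

```text
along 51.30 lat -0.34 z-foot 18.05 | Fx -2.16 Fy -0.31 Fz 0.28
```

Back on the floor (18.05 mm) with a light 2 N contact on the closed end. Releasing.

```bash
python3 -m handwheel '-0.3 0 0 0 0 0 0;-0.3 0 0 0 0 0 0;0.2 0 0 0 0 0 0;0.2 0 0 0 0 0 0;0.2 0 0 0 0 0 0;0.2 0 0 0 0 0 0'
python3 - <<'E'
from h import *
slot()
im=get_image('scene');cv2.imwrite('pics/s8c.png',cv2.resize(im[140:210,255:345],None,fx=8,fy=8,interpolation=cv2.INTER_CUBIC))
E
```

```text
clock: 27.75
eef_pos: [611.5, 215.2, 84.8]
tool_rot: [0.326, 1.561, 0.331]
force: [-0.7, 0.1, -0.2]
width: 51.3
t 27.75 p [611.511 215.228  84.796] F [-0.715  0.089 -0.214] T [ 0.032  0.009 -0.04 ] w 51.33170212429313
[[ 0.009 -0.005  1.   ]
 [ 0.003  1.     0.005]
 [-1.     0.003  0.009]]
along 55.19 lat -0.40 z-foot 18.90 | Fx -0.54 Fy 0.48 Fz -0.21
```

View pics/s8c.png

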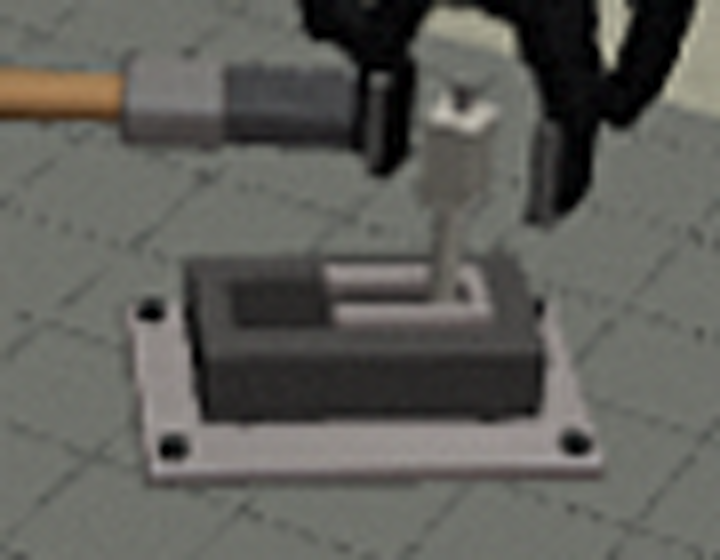

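Released; the mast stands upright. I'll retreat straight up, then check how far home it is in both views.

```bash
python3 -m handwheel '0.6 0 0 -3 0 0 0;1 -5 0 0 0 0.008 0;1 -15 0 0 0 0 0;1 -25 0 0 0 0 0;1 -25 0 0 0 0 0;1 -25 0 0 0 0 0;1 -15 0 0 0 0 0;1 0 0 0 0 0 0'
python3 - <<'E'
from h import *
im=get_image('scene');cv2.imwrite('pics/s9.png',im);cv2.imwrite('pics/s9c.png',cv2.resize(im[140:210,255:345],None,fx=8,fy=8,interpolation=cv2.INTER_CUBIC))
t=get_image('top');cv2.imwrite('pics/t9.png',t);cv2.imwrite('pics/t9c.png',cv2.resize(t[150:220,150:220],None,fx=8,fy=8,interpolation=cv2.INTER_CUBIC))
E
```

```text
clock: 28.6
eef_pos: [609.1, 214.4, 204.8]
tool_rot: [0.828, 1.566, 0.832]
force: [0.5, 0.0, -0.1]
width: 85.2
```

View pics/s9c.png

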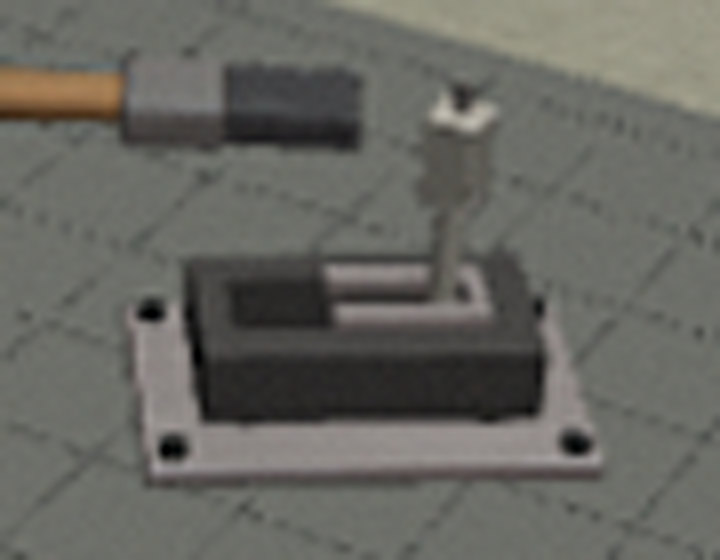

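View pics/t9c.png

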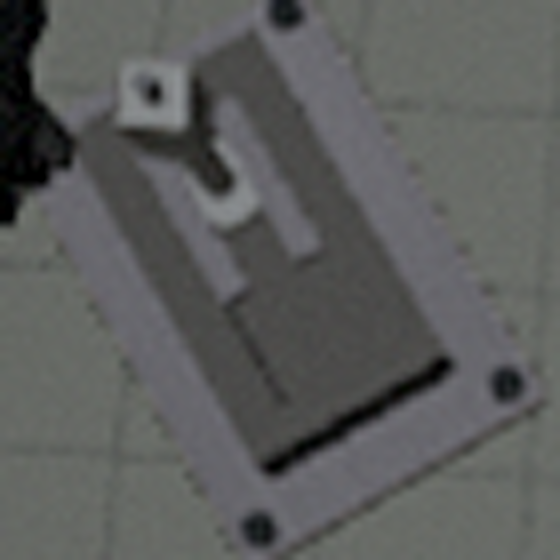

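Run:
```python
from h import *
C=np.array([588.5,199.1]);a=np.radians(34.5);ex=np.array([np.cos(a),np.sin(a)]);ey=np.array([-ex[1],ex[0]])
L=lambda w:np.c_[(w[:,:2]-C)@ex,(w[:,:2]-C)@ey]
for n in('t6c','t9c'):
    u=cv2.imread(f'pics/{n}.png');g=cv2.cvtColor(u,cv2.COLOR_BGR2GRAY)
    # profile along slot midline at z=24
    xs=np.arange(0,30,.5);
    for lat in(-1,0,1):
        P=np.c_[np.array([C+x*ex+lat*ey for x in xs]),np.full(len(xs),24)]
        q=(proj('top',P)-[150,150]+.5)*8-.5
        v=cv2.remap(g,q[:,:1].astype(np.float32),q[:,1:].astype(np.float32),1).ravel()
        print(n,lat,'half-rise foot rear edge',xs[np.argmax(v>(v.max()+v[:10].mean())/2)],v.max())
u=cv2.imread('pics/t9c.png');m=(u[:200,:220].min(2)>112).astype(np.uint8);nn,l,s,c=cv2.connectedComponentsWithStats(m)
for i in range(1,nn):
    if s[i,4]>300:
        cs,_=cv2.findContours((l==i).astype(np.uint8),0,1);r=cv2.minAreaRect(onz('top',(max(cs,key=len).reshape(-1,2)+.5)/8-.5+150,110)[:,:2].astype(np.float32));print('block',r,L(np.array([r[0]])))
S=cv2.imread('pics/s6c.png'),cv2.imread('pics/s9c.png')
for im in S:
    g=cv2.cvtColor(im,cv2.COLOR_BGR2GRAY)
    print([int(x) for x in g[250,420:480:4]],[int(x) for x in g[290,420:500:4]])
print(ctrl.read_state()['clock'])
```

```text
t6c -1 half-rise foot rear edge 13.0 142
t6c 0 half-rise foot rear edge 13.0 139
t6c 1 half-rise foot rear edge 13.0 139
t9c -1 half-rise foot rear edge 12.5 137
t9c 0 half-rise foot rear edge 12.5 139
t9c 1 half-rise foot rear edge 12.5 139
block ((609.4397583007812, 214.19989013671875), (18.36237335205078, 16.875913619995117), 4.631896495819092) [[25.80967515  0.58380521]]
[100, 101, 98, 88, 80, 80, 85, 93, 100, 101, 98, 95, 94, 100, 106] [68, 66, 68, 72, 79, 88, 96, 101, 95, 75, 63, 72, 97, 126, 143, 137, 115, 93, 73, 67]
[97, 94, 88, 76, 71, 80, 92, 100, 103, 100, 95, 90, 90, 96, 103] [67, 66, 67, 71, 78, 88, 94, 97, 89, 68, 57, 66, 92, 124, 143, 138, 116, 91, 70, 66]
28.7
```

The 0.5 mm apparent change in the foot's rear edge (13.0 → 12.5) comes from height. The foot was 1.7 mm higher in the earlier picture, which shifts it 0.5 mm in the top view, so the foot has not moved from the stop. As a last check I'll compare the bystanders with the first picture.

Run:
```python
import cv2,numpy as np
for a,b in(('top0','t9'),('scene0','s9')):
    d=cv2.absdiff(cv2.imread(f'pics/{a}.png'),cv2.imread(f'pics/{b}.png')).max(2)
    m=cv2.morphologyEx((d>30).astype(np.uint8),cv2.MORPH_OPEN,np.ones((3,3)));n,l,s,c=cv2.connectedComponentsWithStats(m)
    print(a,[(c[i].round().tolist(),int(s[i,4])) for i in range(1,n)])
```

```text
top0 [([16.0, 7.0], 510), ([55.0, 3.0], 50), ([68.0, 13.0], 292), ([65.0, 79.0], 13596), ([92.0, 10.0], 9), ([35.0, 13.0], 34), ([0.0, 23.0], 14), ([15.0, 26.0], 12), ([141.0, 135.0], 2267), ([169.0, 162.0], 42), ([179.0, 175.0], 24), ([3.0, 194.0], 98), ([389.0, 208.0], 83)]
scene0 [([70.0, 0.0], 6), ([269.0, 19.0], 1072), ([116.0, 18.0], 37), ([54.0, 28.0], 56), ([310.0, 25.0], 9), ([46.0, 33.0], 9), ([56.0, 34.0], 9), ([84.0, 51.0], 399), ([58.0, 54.0], 364), ([322.0, 78.0], 2332), ([41.0, 55.0], 9), ([47.0, 73.0], 134), ([101.0, 60.0], 12), ([94.0, 65.0], 35), ([52.0, 65.0], 20), ([102.0, 73.0], 39), ([54.0, 72.0], 9), ([70.0, 72.0], 12), ([168.0, 260.0], 40), ([173.0, 292.0], 68)]
```

View pics/s9.png

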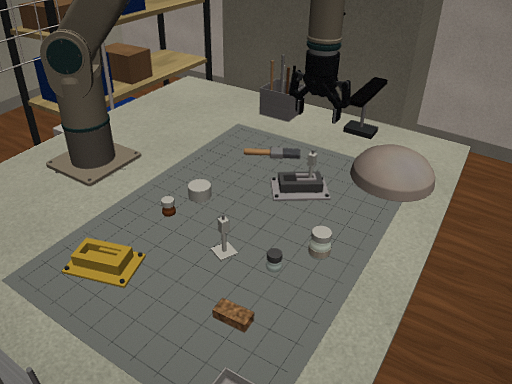

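Only the arm and the mast have changed. The mast stands in the slot, and the gripper is clear above it. Handing in.

```bash
python3 -c "
from cell import ctrl
print(ctrl.finish_job())"
```

```text
the job is handed in; nothing more can be done
None
```

The mast is standing home in the slotted shoe after passing the pull test, and I handed the job in at about 29 s of the 58 s allowed. The hand-in gives no verdict.

- **Insertion:** I lowered the foot through the mouth with no contact force, then slid it under the lips until it met the closed end with about 3 N. I then set it on the floor, where the foot read 18.05 mm against 18 mm expected.
- **Pull:** the net pull stayed at about 12–13 N by the wrist force for roughly 3 s. Single readings peaked at about 14 N net (15.5 N raw), so it never came near 20 N. I then eased it back down to the floor and the closed end and let go.
- **Last checks:** the mast is upright and its foot is where it was when it touched the closed end. Nothing else on the bench changed in either camera.

**Checks that disagreed:**
- **Pull force:** tool travel and the given spring rate suggested about 15 N during the first hold, against 12.6 N by the wrist force. I trusted the wrist force and held again slightly lower, at about 12.1 N; travel suggested about 14.5 N there.
- **Home position:** the end stop came 0.5–2 mm short of my camera estimate, depending on the reference edge. The stop was firm and repeatable, and the stem was clear of the end of the lips, so I took it as home.
- **Release:** the arm sprang about 4 mm along the slot, away from the mouth, when the jaws opened, but the mast did not visibly move.

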